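Hang the lift-off door on the opened chassis

ROBOT

A 7-joint arm with a two-finger parallel gripper is mounted at the origin on the work surface. World frame = base frame: x ahead of the robot, y to its left, z up, the work surface at z = 0. Lengths are in m, angles in degrees, forces in N, time in s.
With the tool pointing down it reaches from about 0.35 to 0.9 m from the base axis. Payload 7.2 kg.
Tool frame: the origin (TCP) lies between the finger pads; the fingertips stand 19 mm ahead of it and the grasp point (between the pads) is the TCP (tips_ahead is the distance from the TCP to the fingertips, in m); z points along the fingers, y is the line along which they close (so a half turn about z gives the same grasp; the last joint's range is limited). The gripper opens to 88 mm and grips with 3 to 60 N. Pads are 20 mm wide; open, the fingers measure 115 mm over their backs; the gripper's body (75 mm by 178 mm) begins 61 mm behind the grasp point.
Start: joints at [-73.293, 23.554, -0.728, 91.456, 0.321, 64.991, -4.71], TCP at [0.22, 0.585, 0.242] pointing down, gripper open.
Joint ranges: [-169.25, 169.25], [-16.82, 113.86], [-84.01, 82.57], [7.8, 145.47], [-59.2, 239.2], [7.22, 106.19], [-163.78, 163.78]. Speed limits (degrees/s): [136.94, 136.94, 172.46, 172.46, 180, 180, 180].

INTERFACE

Orientations are given as a 3x3 rotation matrix whose columns are the frame's x, y, z axes.
In Python, from workcell import move_ptp, movel, set_joints, command_gripper, dwell, solve_ik, get_image, PlanningError, sign_off, read_time, read_q, read_dq, read_joint_torque, read_position, read_orientation, read_contact_force, read_torque, read_width, read_grasp_force, tips_ahead gives the robot as it stands. The module is installed in compiled form; this text tells all that it offers. Calls block until the motion is done:
- move_ptp(position, orientation): joint-space move of the TCP to a pose.
- movel(position, rate=0.15, attitude=None, f_stop=None): straight line of the TCP; attitude=None keeps the orientation; rate is the mean speed in m/s. With f_stop (N) it stops when the force on the tool has changed by that much, and returns True; else False.
- set_joints(angles): joint-space move.
- command_gripper(opening, strength=None): finger opening in m; strength is the grip in N (None keeps the last); returns when the fingers have stopped.
- dwell(seconds).
- solve_ik(position, orientation): joint angles nearest the present ones, or None.
- get_image(name): name is "side" or "top"; returns a dict with "image" (384x512x3 uint8, red, green, blue), "z_map" (384x512 float32, m along the optical axis (not along the pixel's ray), 0 where there is no reading), "K" (3x3 intrinsics, pixels), "R" (3x3) and "t" (3): a world point X has camera coordinates R X + t. Camera axes: x right, y down, z forward; pixel columns grow to the right and rows downward; lengths in m; the calibration is good to about 2 mm. A picture is of the moment at which its call begins.
A pose or a line that the arm cannot do raises PlanningError and nothing moves.
- sign_off(): hands the job in; it is judged then, once.
Readings, each from a call of its own:
- read_time(): time.
- read_q(): joint angles.
- read_dq(): joint speeds.
- read_joint_torque(): joint torques, N m.
- read_position(): TCP position.
- read_orientation(): TCP orientation.
- read_contact_force(): force on the tool from outside, world axes, zero at the start.
- read_torque(): the same for the moment, N m.
- read_width(): finger opening in m.
- read_grasp_force(): force on a finger pad.
Only numpy, scipy, OpenCV 4.12 (cv2) and the standard library are available. Lean on these libraries where they do the work, as an engineer would, in place of code of your own. Each camera call takes 0.05 s, during which the arm holds its last target. There are 200 camera calls.

TASK

Hang the aluminium service door back on the open chassis. It lies front up on the bench, where its edges cannot be got at: take it by its pull bar and lean it in the sloping rest, bottom edge on the ledge and front outwards, and let go; then take it by its top edge, bring it upright to the chassis and lower it gently, not dropping it, so that both hinge knuckles go fully home on their pins together, and leave it hanging still. Do not push the other things on the bench about.

Things in the scene. Friction and masses are not known exactly. Their poses are not given: they have to be found in the camera images.
- door: Loose lift-off door, 0.45 kg: plain aluminium panel 170 tall (own x, +x = top), 150 wide (own y), 14 thick (own z, +z = front). Origin: centre of its BACK face; panel fills x +-85, y +-75, z 0 to 14. It starts on its back, front up. A dark pull bar crosses the middle of the front; five black slots mark its lower half. Two hinge knuckles stand out from its -y edge.
- pull_bar (a point): centre of the door's pull bar (door frame 0, 0, 50). The bar is 12 x 12, 102 long along door y, on a post at each end; 78 is clear between the posts, 30 between bar and panel. Frame axes as the door's.
- top_edge (a point): middle of the door's top edge, on the centre of its 14 thickness (door frame 85, 0, 7)
- knuckle_low (a point): centre of the lower mouth of the lower knuckle (door frame -65, -90, 9). Each knuckle is a steel tube, 18 outer, 11 bore, 24 long, bore along door x; this one fills door x -65 to -41.
- knuckle_up (a point): centre of the lower mouth of the upper knuckle (door frame 35, -90, 9), the same tube on the same axis, filling door x 35 to 59
- chassis: The repaired unit: grey sheet-steel case fixed to the bench, 180 (own x) x 200 (own y) x 230 high, origin under its centre. Its open front looks along its own +y; a toroid and a board are inside. Two hinge brackets stand 31 out of the front at its -x edge, one above the other, 18 wide and 12 thick, each with an upright pin.
- pin_low (a point): foot of the lower hinge pin on its bracket (chassis frame -81, 122, 50). Both pins are 7 thick, 20 high, the last 6 tapering to 2.4. Home, a knuckle's lower mouth stands on the bracket, round the pin, and the door swings freely. Standing straight out from the front (door y along chassis y, door front along chassis -x) it is clear of everything.
- pin_up (a point): foot of the upper hinge pin, 100 straight above the lower (chassis frame -81, 122, 150). Bring the door in from the open side with the knuckles 25 to 35 above the brackets, each over its own pin (the lower knuckle must pass below the upper bracket), then lower it.
- rest: Plywood panel rest fixed to the bench, base 160 (own x) x 120 (own y), origin under its centre. A board 100 long, 110 wide faces own -x and up, climbing to own +x at 50 deg from level (own -x roughly to the robot's left, +y). At its foot a ledge, square to it, runs 24 out to a lip 10 high. A door on the ledge leans back on the board by itself, its upper 70 free on both sides.
- rest_corner (a point): middle of the corner line between the board's surface and the ledge (rest frame -50, 0, 30): the door's bottom back edge belongs here
- rest_pocket (a point): where the door's origin (centre of back face) comes to lie when it stands centred in the rest, front outwards (rest frame 4.6, 0, 95.1); its top edge is then about 160 above the bench
- heatsink: Bystander: black finned heatsink, 70 x 60 x 40, origin under its centre
- toroid: Bystander: copper-coloured toroidal transformer lying flat, 100 across, 40 high, origin under its centre
- spool: Bystander: grey metal spool standing up, 60 across, 46 high, origin under its centre
- capacitor: Bystander: blue capacitor can standing up, 45 across, 70 high, origin under its centre
- screwdriver: Bystander: orange-handled screwdriver lying on the bench along its own x axis, about 200 long
- mouse: Bystander: computer mouse, 100 x 58 x 34, origin under its centre

How it is judged (in metres and radians):
On the way:
1. the door leans in the rest on its bottom edge, front outwards, its origin within 35 mm of rest_pocket, let go and still (distance between door and rest_pocket below 0.035 m and angle between door's own x axis and vertical between 0.5 and 1 rad and angle between door's own z axis and vertical below 1.1 rad and linear speed of door below 0.03 m/s and contact force between the fingers and door below 0.1 N), for 0.3 s.
At the end, for the whole second after the job is handed in: The door hangs upright on the chassis at any opening angle: the lower mouth of each knuckle within 5 mm sideways and 4 mm in height of its pin's foot, the door within 5 degrees of upright, still, and released (horizontal distance between knuckle_low and pin_low below 0.005 m and z of knuckle_low in the frame of chassis between 0.046 and 0.054 m and horizontal distance between knuckle_up and pin_up below 0.005 m and z of knuckle_up in the frame of chassis between 0.146 and 0.154 m and angle between door's own x axis and vertical below 0.09 rad and linear speed of door below 0.03 m/s and angular speed of door below 0.3 rad/s and contact force between the fingers and door below 0.1 N); the robot touches nothing.
It fails at once if the door is dropped onto its pins (faster than 0.3 m/s with a knuckle round its pin) (((horizontal distance between knuckle_low and pin_low below 0.006 m and z of knuckle_low in the frame of chassis between 0.045 and 0.07 m) or (horizontal distance between knuckle_up and pin_up below 0.006 m and z of knuckle_up in the frame of chassis between 0.145 and 0.17 m)) and linear speed of door above 0.3 m/s).
It fails at once if a bystander is pushed more than 50 mm (distance of any of heatsink, toroid, spool, capacitor, screwdriver, mouse from where it was at the start of the episode above 0.05 m).
It also fails if it takes over 58 s, if anything falls off the work surface, if the arm or the gripper's body presses on something with over 40 N, if the wrist force passes 120 N, or if a joint passes its speed limit or range.

## Working session

There is one attempt and no reset: what is moved stays moved. The work goes in short steps, each a Python script; the robot and the scene stay as the last script left them, time stands still between calls to the robot, and variables do not carry over. Pictures are saved under pics/ and viewed, at most 10 in all, crops included, and the job is handed in when it is done.

```bash
mkdir -p pics; cat > h.py <<'E'
import numpy as np, cv2
from workcell import *
def shot(n):
    d=get_image(n); np.savez(f'{n}.npz',**d); return d
def cloud(d):
    z=d['z_map']; h,w=z.shape; u,v=np.meshgrid(np.arange(w),np.arange(h))
    K=d['K']; P=np.stack([(u-K[0,2])/K[0,0]*z,(v-K[1,2])/K[1,1]*z,z],-1)
    W=(P-d['t'])@d['R']; W[z<=0]=np.nan; return W
def save(d,f): cv2.imwrite('pics/'+f,cv2.cvtColor(d['image'],cv2.COLOR_RGB2BGR))
E
python3 - <<'E'
from h import *
for n in ('top','side'):
    d=shot(n); save(d,n+'0.png'); print(n,d['K'].tolist(),(-d['R'].T@d['t']).round(3),d['R'].round(3).tolist())
print(read_time(),read_orientation().tolist() if hasattr(read_orientation(),'tolist') else read_orientation())
E
```

```text
top [[481.7820060369376, 0.0, 258.49957282939357], [0.0, 481.7820060369376, 188.54067350392896], [0.0, 0.0, 1.0]] [ 0.22  -0.018  1.597] [[-0.043, -0.999, -0.003], [-0.974, 0.043, -0.222], [0.222, -0.007, -0.975]]
side [[441.8723723066514, 0.0, 254.77282356058458], [0.0, 441.8723723066514, 188.6874224543386], [0.0, 0.0, 1.0]] [ 0.438 -0.992  0.721] [[0.994, -0.108, -0.025], [-0.079, -0.53, -0.844], [0.078, 0.841, -0.536]]
0.1 [[-0.9359592561225138, 0.35210810220639127, -0.00039400406626509524], [0.352108304580847, 0.9359582636512592, -0.0013676798314502154], [-0.00011279978814487121, -0.0014188247014284006, -0.9999989871058244]]
```

View pics/top0.png

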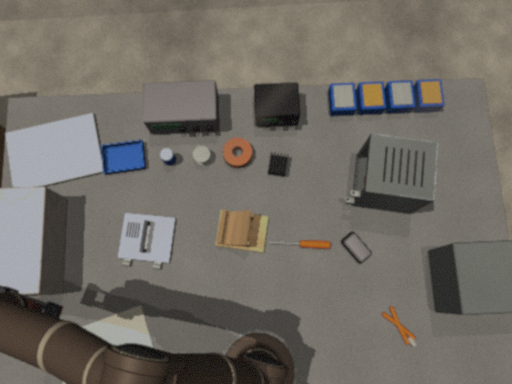

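View pics/side0.png

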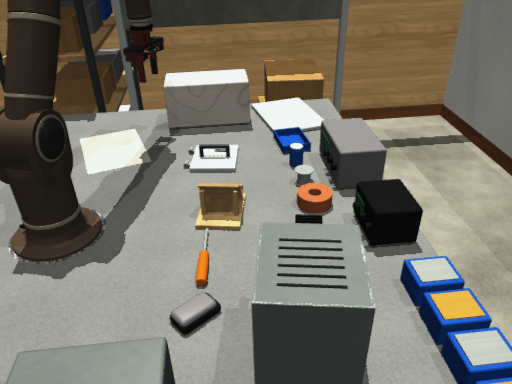

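```bash
cat > m.py <<'E'
from h import *
T=dict(np.load('top.npz')); S=dict(np.load('side.npz'))
a=cv2.cvtColor
def crop(d,u0,v0,u1,v1,s): return cv2.resize(a(d['image'][v0:v1,u0:u1],cv2.COLOR_RGB2BGR),s,interpolation=cv2.INTER_CUBIC)
im=np.vstack([np.hstack([crop(T,110,200,190,280,(300,300)),crop(T,205,200,285,280,(300,300))]),
 np.hstack([crop(T,330,120,450,220,(360,300)),crop(S,175,130,255,230,(240,300))])])
cv2.imwrite('pics/c1.png',im)
W=cloud(T); 
def reg(W,u0,v0,u1,v1):
    return W[v0:v1,u0:u1].reshape(-1,3)
for nm,b in dict(bench=(180,170,200,200),door=(125,220,140,255)).items():
    p=reg(W,*b); print(nm,np.nanmedian(p,0).round(4),np.nanstd(p[:,2]).round(4))
W2=cloud(S); print('bench side',np.nanmedian(reg(W2,120,220,180,300),0).round(4))
# door: brightness mask
hsv=a(T['image'],cv2.COLOR_RGB2HSV)
z=W[...,2]
m=((z>0.007)&(z<0.09)).astype(np.uint8); m[:,:112]=0;m[:,185:]=0;m[:205]=0;m[280:]=0
p=W[m>0]; pp=p[(p[:,2]<.022)]
r=cv2.minAreaRect((pp[:,:2]*1000).astype(np.float32)); print('door rect',r,len(pp))
bar=p[p[:,2]>.045]; rb=cv2.minAreaRect((bar[:,:2]*1000).astype(np.float32)); print('bar',rb,bar[:,2].max(),len(bar))
# rest board
m=((z>0.02)&(z<0.2)); m[:,:210]=0;m[:,275:]=0;m[:200]=0;m[256:]=0
p=W[m]; print('rest',p.min(0),p.max(0),len(p))
# chassis top
m=(z>0.215)&(z<.245); m[:,:345]=0;m[:,445:]=0;m[:125]=0;m[220:]=0
p=W[m]; print('chassis',cv2.minAreaRect((p[:,:2]*1000).astype(np.float32)),np.median(p[:,2]))
E
python3 m.py
```

```text
bench [6.078e-01 2.061e-01 5.000e-04] 0.0037
door [0.4352 0.3948 0.0142] 0.0036
bench side [ 2.524e-01 -1.445e-01  1.000e-04]
door rect ((417.3294677734375, 343.9902648925781), (244.23085021972656, 235.5966033935547), 1.4199192523956299) 2284
bar ((433.43865966796875, 348.0087890625), (14.69663143157959, 101.30225372314453), 80.4518814086914) 0.06727487652569811 137
rest [ 0.37736526 -0.06821574  0.0200299 ] [0.50781155 0.11288106 0.11279364] 1062
chassis ((581.4864501953125, -451.5633850097656), (204.00376892089844, 183.7577667236328), 79.32567596435547) 0.23069692892795865
```

View pics/c1.png

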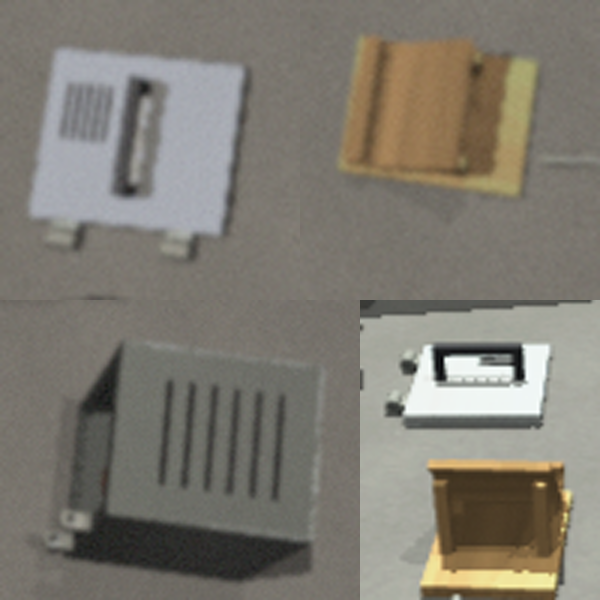

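```bash
cat >> h.py <<'E'
def cast(d,uv,z):
    uv=np.atleast_2d(uv).astype(float); K=d['K']
    r=np.c_[(uv-[K[0,2],K[1,2]])/[K[0,0],K[1,1]],np.ones(len(uv))]@d['R']
    c=-d['R'].T@d['t']; return c+r*((z-c[2])/r[:,2])[:,None]
def proj(d,X):
    p=np.atleast_2d(X)@d['R'].T+d['t']; return (p@d['K'].T)[:,:2]/p[:,2:]
def maskpts(d,m,z): 
    v,u=np.nonzero(m); return cast(d,np.c_[u,v],z)
def rectfit(d,m,z):
    """centroid + min area rect + filled count of largest component, cast on plane z (mm)"""
    n,l,s,c=cv2.connectedComponentsWithStats(m.astype(np.uint8)); i=1+np.argmax(s[1:,4])
    p=maskpts(d,l==i,z)[:,:2]*1000
    return p.mean(0).round(1),cv2.minAreaRect(p.astype(np.float32)),p
E
cat > m2.py <<'E'
from h import *
T=dict(np.load('top.npz')); W=cloud(T); z=W[...,2]; im=T['image'].astype(int)
def box(m,u0,v0,u1,v1): k=np.zeros_like(m); k[v0:v1,u0:u1]=m[v0:v1,u0:u1]; return k
br=im.min(2)
print('door px',im[235,132],'bench',im[190,185], 'knuckle',im[262,126])
m=box((br>140)&(im[...,2]-im[...,0]>-5),112,205,185,262)
m=cv2.morphologyEx(m.astype(np.uint8),cv2.MORPH_OPEN,np.ones((3,3)))
c=max(cv2.findContours(m,cv2.RETR_EXTERNAL,cv2.CHAIN_APPROX_NONE)[0],key=cv2.contourArea)
f=np.zeros_like(m); cv2.drawContours(f,[c],-1,1,-1)
print('door',rectfit(T,f,.014)[:2])
# bar (depth)
b=box((z>.043)&(z<.075),130,210,165,265); r=rectfit(T,b,.056); print('bar',r[:2])
# board plane, ledge
m=box((z>.035)&(z<.115),205,200,285,256); p=W[m]
A=np.c_[p[:,:2],np.ones(len(p))]
s=np.ones(len(p),bool)
for _ in range(6):
    k=np.linalg.lstsq(A[s],p[s,2],rcond=None)[0]; e=p[:,2]-A@k; s=abs(e)<.005
g=k[:2]; print('board n',s.sum(),'slope deg',np.degrees(np.arctan(np.hypot(*g))),'uphill dir deg',np.degrees(np.arctan2(g[1],g[0])))
d=g/np.hypot(*g); l=np.array([-d[1],d[0]]); q=p[s]
# plane: k; corner line height .030
print('lateral',np.percentile(q[:,:2]@l,[0,1,50,99,100]).round(4),'dist of z=.03 line',((.03-k[2])/np.hypot(*g)).round(4),'d,l',d,l)
# chassis
m=box((z>.222)&(z<.24),345,125,445,220); r=rectfit(T,m,.23); print('chassis',r[:2])
print('brackets')
for u,v,h in ((355,193.3,.17),(350,200,.07),(355,193.3,.15),(350,200,.05)): print(cast(T,(u,v),h).round(4))
E
python3 m2.py
```

```text
door px [123 123 126] bench [125 119 111] knuckle [143 141 131]
door (array([432.5, 349. ]), ((432.1689453125, 349.0810852050781), (168.7749786376953, 151.8673095703125), 81.88341522216797))
bar (array([433.2, 347. ]), ((433.0438232421875, 346.5632019042969), (14.791730880737305, 101.05413818359375), 82.05215454101562))
board n 379 slope deg 40.5526079953834 uphill dir deg -100.89051678901635
lateral [0.3737 0.3741 0.4254 0.4803 0.4815] dist of z=.03 line -0.1771 d,l [-0.18893291 -0.98199   ] [ 0.98199    -0.18893291]
chassis (array([ 579.4, -450. ]), ((580.3543090820312, -449.60772705078125), (202.39813232421875, 182.77740478515625), 79.32788848876953))
brackets
[[ 0.5175 -0.3189  0.17  ]]
[[ 0.517  -0.3219  0.07  ]]
[[ 0.5217 -0.3231  0.15  ]]
[[ 0.5209 -0.3259  0.05  ]]
```

```bash
cat > m3.py <<'E'
from h import *
T=dict(np.load('top.npz')); W=cloud(T)
p=W[213:244,228:248].reshape(-1,3); p=p[np.isfinite(p[:,2])]
for _ in range(4):
    c=p.mean(0); n=np.linalg.svd(p-c)[2][2]; n*=np.sign(n[2]); e=(p-c)@n; p=p[abs(e)<3*e.std()]
print('board n',n,'tilt',np.degrees(np.arccos(n[2])),'az',np.degrees(np.arctan2(n[1],n[0])),c,e.std(),len(p))
g=T['image'][200:256,205:285].astype(int)
wood=np.zeros((384,512),bool); I=T['image'].astype(int)
wood[200:256,205:285]=(g[...,0]-g[...,2]>35); 
for z in (0.012,.0): print('base',z,rectfit(T,wood,z)[:2])
print('edge',cast(T,[(250.3,210.7),(249,245.3)],.1066))
def crop(u0,v0,u1,v1,s): return cv2.resize(cv2.cvtColor(T['image'][v0:v1,u0:u1],cv2.COLOR_RGB2BGR),s,interpolation=cv2.INTER_NEAREST)
A=crop(340,180,370,210,(400,400)); 
# overlays: predicted pins from chassis fit
ch=np.array([.5803,-.4497]); t=np.radians(-10.67); x=np.array([np.cos(t),np.sin(t)]); y=np.array([-x[1],x[0]])
for h in (.05,.15):
  for zz in (0,.02):
    P=np.r_[ch-.081*x+.122*y,h+zz]; uv=proj(T,P)[0]; print(P,uv)
    q=((uv-[340,180]+.5)*400/30).astype(int); cv2.circle(A,tuple(map(int,q)),4,(0,0,255) if zz==0 else (0,255,0),1)
B=crop(205,195,285,265,(400,350)); B=np.vstack([B,np.zeros((50,400,3),np.uint8)])
cv2.imwrite('pics/c2.png',np.hstack([A,B]))
E
python3 m3.py
```

```text
board n [0.1301278  0.74890086 0.64978017] tilt 49.47497068921254 az 80.14279469010908 [0.44217865 0.04471918 0.07102717] 0.0022033320508630743 605
base 0.012 (array([442.1,  33.8]), ((446.7841796875, 32.7961311340332), (161.0905303955078, 132.1921844482422), 79.41223907470703))
base 0.0 (array([443.8,  34.2]), ((448.501220703125, 33.18025588989258), (162.3104248046875, 133.19326782226562), 79.41223907470703))
edge [[0.48939406 0.00077643 0.1066    ]
 [0.38115864 0.00906159 0.1066    ]]
[ 0.52328906 -0.31481208  0.05      ] [346.55014389 199.42471203]
[ 0.52328906 -0.31481208  0.07      ] [347.63335993 198.18637887]
[ 0.52328906 -0.31481208  0.15      ] [352.25170721 192.90668176]
[ 0.52328906 -0.31481208  0.17      ] [353.48338313 191.49862918]
```

View pics/c2.png

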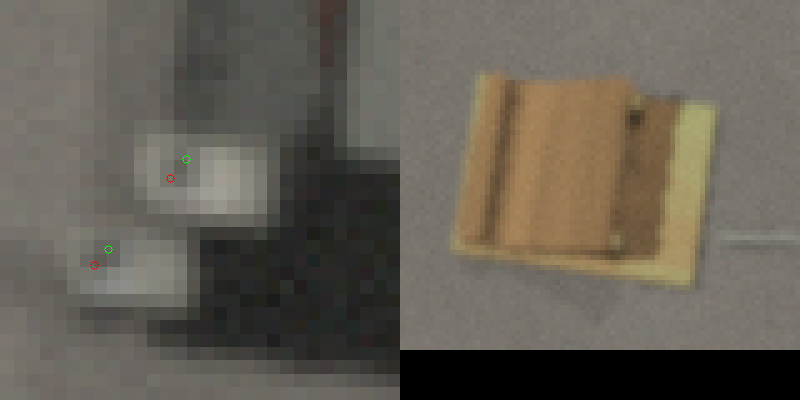

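```bash
cat >> h.py <<'E'
def Rc(x,y): return np.c_[x,y,np.cross(x,y)]
def az(deg): t=np.radians(deg); return np.array([np.cos(t),np.sin(t),0])
ZU=np.array([0,0,1.])
DOOR=(np.array([.4324,.3485,0]),Rc(az(81.95-180),az(81.95-90)))
ra=79.8; RX=az(ra-180); RY=az(ra-90)
corner=np.array([.450,.0783,.03])-.002*RX
t50=np.radians(50); up=np.cos(t50)*RX+np.sin(t50)*ZU
LEAN=(corner+.085*up,Rc(up,RY))
CH=np.array([.5803,-.4497,0]); CX=az(-10.67); CY=az(79.33)
PIN=CH-.081*CX+.122*CY+.05*ZU
RH=Rc(ZU,CY); HANG=(PIN-RH@np.array([-.065,-.090,.009]),RH)
def bar(D,s,off=(0,0,0)): return D[0]+D[1]@(np.array([0,0,.05])+off), D[1]@np.c_[[0,s,0],[s,0,0],[0,0,-1]].astype(float)
def edge(D,s,depth=.012,off=(0,0,0)): return D[0]+D[1]@(np.array([.085-depth,0,.007])+off), D[1]@np.c_[[0,-s,0],[0,0,s],[-1,0,0]].astype(float)
def sh(D,v): return (D[0]+np.asarray(v),D[1])
E
python3 - <<'E'
from h import *
T=dict(np.load('top.npz'))
print('corner',corner,'shadow',cast(T,(226,227),.03),'lean',LEAN[0],'hang',HANG[0])
def f(n,p):
    q=solve_ik(*p); print(n,None if q is None else np.round(q,0))
for s in (1,-1):
    f('bar',bar(DOOR,s)); f('barup',bar(sh(DOOR,(0,0,.15)),s)); f('lean',bar(LEAN,s)); f('leanup',bar(LEAN,s,(.05,0,.05))); f('leanout',bar(LEAN,s,(0,0,.10)))
    f('edge',edge(LEAN,s)); f('edgepre',edge(LEAN,s,off=(.1,0,0)));f('hang',edge(HANG,s)); f('hangup',edge(sh(HANG,CY*.1+ZU*.03),s))
E
```

```text
corner [0.45035417 0.08026839 0.03      ] shadow [[0.45255842 0.08341365 0.03      ]] lean [0.4406788  0.02649495 0.09511378] hang [ 0.54879713 -0.22803456  0.115     ]
bar [ -68.   34.   33.  113.  -28.   41. -116.]
barup [ -72.   22.   37.  106.  -15.   57. -127.]
lean [ -65.   43.   39.  109.   13.   69. -135.]
leanup [ -67.   37.   41.  107.   16.   77. -134.]
leanout [ -69.   42.   40.   99.   12.   82. -134.]
edge [ 54.  25. -36. 122. -33.  50. 124.]
edgepre [ 52.  18. -24. 115. -34.  66. 126.]
hang [ -28.   41.   72.  103.  -43.   68. -133.]
hangup [ -39.   37.   72.  103.  -38.   69. -146.]
bar [-45.  30.   1. 111.  -1.  39.  39.]
barup [-46.  19.   3. 104.  -1.  57.  39.]
lean [-44.  37.   9. 108.  28.  77.  28.]
leanup [-44.  31.   7. 105.  28.  84.  30.]
leanout [-47.  36.   7.  98.  25.  89.  29.]
edge [ -4.  24.  35. 125. -56.  68. -32.]
edgepre [-13.  24.  58. 119. -51.  84. -31.]
hang [-23.  34.  60. 103. -33.  63.  38.]
hangup [-27.  25.  48. 103. -21.  62.  18.]
```

```bash
python3 - <<'E'
from h import *
s=-1
move_ptp(*bar(sh(DOOR,(0,0,.1)),s)); command_gripper(.06,30)
p,o=bar(DOOR,s)
print('stop',movel(p,rate=.12,f_stop=8), read_position(),p)
command_gripper(0,45); print('w',read_width(),read_grasp_force())
movel(p+.1*ZU,rate=.15); dwell(.2)
print(read_time(),read_width(),read_contact_force())
S=shot('side');T=shot('top'); save(S,'s1.png')
E
```

```text
stop False [0.43280087 0.34880127 0.05059221] [0.4324 0.3485 0.05  ]
w 0.011891098232540538 45.000144839286804
4.7833 0.011671603260811713 [ 0.28964852 -0.42763808 -4.46639771]
```

View pics/s1.png

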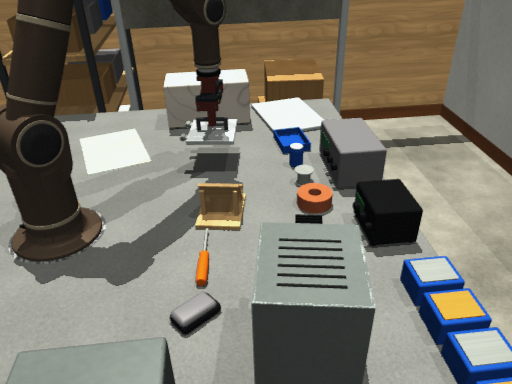

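```bash
python3 - <<'E'
from h import *
s=-1
move_ptp(*bar(LEAN,s,(.06,0,.10)))
p,o=bar(LEAN,s,(.015,0,.006)); movel(p,rate=.15,attitude=o)
print(read_time(),read_contact_force())
print(movel(bar(LEAN,s,(-.006,0,.004))[0],rate=.03,f_stop=4)); 
print(LEAN[1].T@(read_position()-LEAN[0]),read_contact_force(),read_time())
S=shot('side');T=shot('top')
a=S['image'][100:260,120:320]; b=T['image'][160:300,180:355]
im=np.hstack([cv2.resize(a,(400,320)),cv2.resize(b,(400,320))]); cv2.imwrite('pics/s2.png',im[...,::-1])
E
```

```text
6.75 [-0.29434618  0.35834231 -4.67632977]
True
[ 0.00132946 -0.0003186   0.05441876] [ 1.11166762 -0.93756175 -1.07375117] 7.2583
```

View pics/s2.png

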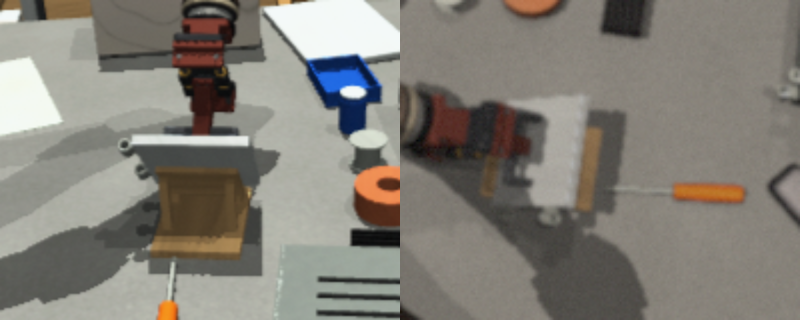

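```bash
python3 - <<'E'
from h import *
s=-1
command_gripper(.05); dwell(.4)
p=read_position(); movel(p+.12*LEAN[1][:,2],rate=.2)
print(read_time(),read_contact_force())
q=solve_ik(*edge(LEAN,s,off=(.1,0,0))); print(q)
# raise clear, then see
movel(read_position()+.15*ZU,rate=.25)
S=shot('side');T=shot('top')
a=S['image'][100:260,120:320]; b=T['image'][160:300,180:355]
im=np.hstack([cv2.resize(a,(400,320)),cv2.resize(b,(400,320))]); cv2.imwrite('pics/s3.png',im[...,::-1])
for d,n,b in ((T,'top',(205,190,285,270)),(S,'side',(175,150,260,235))):
    W=cloud(d)[b[1]:b[3],b[0]:b[2]].reshape(-1,3)
    L=(W-LEAN[0])@LEAN[1]
    m=(abs(L[:,2]-.007)<.02)&(abs(L[:,0])<.1)&(abs(L[:,1])<.1)
    L=L[m]; print(n,len(L),'x',np.percentile(L[:,0],[1,99]),'y',np.percentile(L[:,1],[1,99]),'z',np.percentile(L[:,2],[10,50,90]))
E
```

```text
9.2667 [ 0.25317505 -0.09656268 -0.46446042]
[  2.83087638  17.63131861  35.03702679 118.2542054  -46.09766351
  76.38389945 -38.44846007]
top 1806 x [-0.08323951  0.09013298] y [-0.09520444  0.07362444] z [0.00590238 0.01212489 0.01860782]
side 1446 x [-0.09722185  0.08974659] y [-0.09790321  0.07050062] z [-0.01054501 -0.0044666   0.00365811]
```

View pics/s3.png

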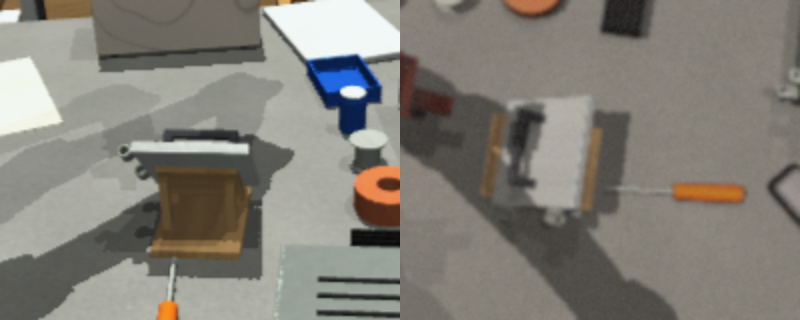

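```bash
cat > m4.py <<'E'
from h import *
T=dict(np.load('top.npz')); S=dict(np.load('side.npz'))
def plane(d,b,lim):
    W=cloud(d)[b[1]:b[3],b[0]:b[2]].reshape(-1,3); L=(W-LEAN[0])@LEAN[1]
    L=L[(abs(L[:,2]-lim)<.015)&(L[:,0]>-.08)&(L[:,0]<.078)&(abs(L[:,1])<.065)]
    for _ in range(5):
        A=np.c_[L[:,:2],np.ones(len(L))]; k=np.linalg.lstsq(A,L[:,2],rcond=None)[0]; e=L[:,2]-A@k; L=L[abs(e)<2.5*e.std()]
    return k,e.std(),len(L)
print('front',plane(T,(240,190,280,270),.012)); print('back',plane(S,(175,150,260,205),-.004))
# bright top-edge strip in side view and bright panel in top view, cast to plane front
def castplane(d,uv,zl):
    K=d['K']; r=np.c_[(uv-[K[0,2],K[1,2]])/[K[0,0],K[1,1]],np.ones(len(uv))]@d['R']; c=-d['R'].T@d['t']
    n=LEAN[1][:,2]; o=LEAN[0]+zl*n; k=((o-c)@n)/(r@n); return (c+r*k[:,None]-LEAN[0])@LEAN[1]
I=T['image'].astype(int); m=np.zeros(I.shape[:2],np.uint8); m[195:258,226:280]=(I.min(2)>140)[195:258,226:280]&((I[...,0]-I[...,2])<15)[195:258,226:280]
m=cv2.morphologyEx(m,cv2.MORPH_OPEN,np.ones((3,3)))
c=max(cv2.findContours(m,cv2.RETR_EXTERNAL,cv2.CHAIN_APPROX_NONE)[0],key=cv2.contourArea)
P=castplane(T,c[:,0].astype(float),.012)[:,:2]*1000
print(cv2.minAreaRect(P.astype(np.float32)), P.min(0),P.max(0))
q=P[P[:,0]>np.percentile(P[:,0],97)-6]; q=q[abs(q[:,1])<65]; print('top edge fit x=a*y+b',np.polyfit(q[:,1],q[:,0],1))
for x,y in ((85,75),(85,-75),(-20,75)):
    pass
V=cv2.resize(T['image'][185:270,215:290],(525,595),interpolation=cv2.INTER_NEAREST)
for x in (-.085,.085):
  for y in (-.075,.075):
    uv=proj(T,LEAN[0]+LEAN[1]@np.array([x,y,.012]))[0]; cv2.circle(V,tuple(int(i) for i in (uv-[215,185]+.5)*7),4,(255,0,0),1)
cv2.imwrite('pics/c4.png',V[...,::-1])
E
python3 m4.py
```

```text
front (array([-0.05529991, -0.00198212,  0.01331269]), np.float64(0.0017574458782731255), 662)
back (array([ 0.05307511,  0.00072193, -0.00759697]), np.float64(0.00226811150457305), 788)
((43.67738342285156, 0.30582427978515625), (148.68231201171875, 110.32542419433594), 88.76200866699219) [-11.75831807 -74.15524761] [100.18452818  74.66155652]
top edge fit x=a*y+b [1.50543611e-02 9.62617332e+01]
```

View pics/c4.png

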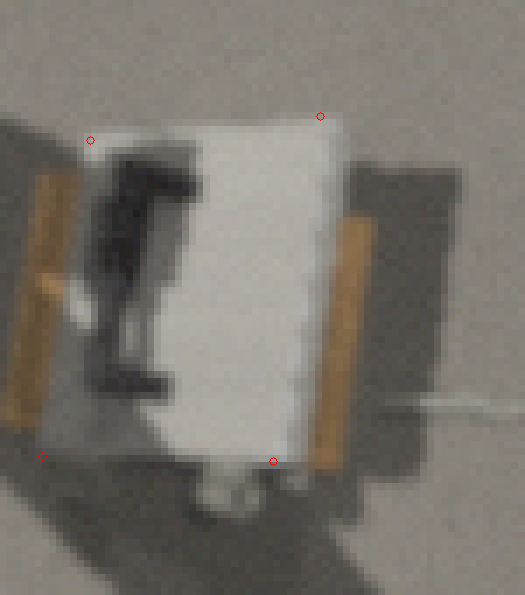

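```bash
python3 - <<'E'
from h import *
s=-1
V=(LEAN[0]+np.array([0,-.04,.20]),Rc(ZU,RY))
move_ptp(*edge(V,s)); print(read_time(),np.round(read_q(),0)); command_gripper(.06,60)
p,o=edge(LEAN,s,.015,(.10,0,0)); move_ptp(p,o); print(np.round(read_q(),0),read_contact_force())
p,o=edge(LEAN,s,.015); print(movel(p,rate=.1,f_stop=10),read_position()-p)
command_gripper(0,40); print(read_time(),read_width(),read_grasp_force(),read_contact_force())
E
```

```text
12.2917 [  -5.    0.   -1.  104.    0.   76. -106.]
[ 12.  16.  23. 118. -44.  74. -41.] [-0.49818093  1.41815362  0.17863944]
False [ 0.00028456 -0.00050421  0.00032804]
15.6667 0.013990243659631307 40.00005841255188 [ 0.29585433 -2.54539426 -0.88180644]
```

```bash
python3 - <<'E'
from h import *
s=-1; dp=.015
movel(edge(LEAN,s,dp,(.05,0,.006))[0],rate=.1)
p=read_position()+np.array([0,0,.12]); movel(p,rate=.2)
U=(LEAN[0]+np.array([0,-.06,.20]),Rc(ZU,RY))
p,o=edge(U,s,dp)
try: movel(p,rate=.12,attitude=o)
except PlanningError as e: print(e); move_ptp(p,o)
print(read_time(),np.round(read_q(),0),read_width(),read_contact_force())
for D in (sh(HANG,CY*.08+ZU*.05),sh(HANG,ZU*.03)):
    q=solve_ik(*edge(D,s,dp)); print(q if q is None else np.round(q,0))
    q=solve_ik(*edge(D,-s,dp)); print('flip',q if q is None else np.round(q,0))
E
```

```text
17.9333 [ -11.   -0.    8.  105.   -0.   76. -103.] 0.013603177983362962 [ 0.5258024  -0.25886737 -4.97193582]
[ 2. 19. 10. 99. -4. 62.  3.]
flip [ -32.   28.   60.  102.  -27.   66. -155.]
[ 8. 21. 13. 99. -5. 60. 12.]
flip [ -16.   27.   47.  101.  -22.   62. -152.]
```

```bash
python3 - <<'E'
from h import *
s=-1; dp=.015
move_ptp(*edge(sh(HANG,CY*.10+ZU*.12),s,dp))
movel(edge(sh(HANG,CY*.06+ZU*.03),s,dp)[0],rate=.15); dwell(.3)
D=sh(HANG,CY*.06+ZU*.03)
print(read_time(),read_contact_force(),read_torque(),read_width(), read_position()-edge(D,s,dp)[0])
T=shot('top');S=shot('side')
def ann(d,b,k,pts):
    V=cv2.resize(d['image'][b[1]:b[3],b[0]:b[2]],None,fx=k,fy=k,interpolation=cv2.INTER_NEAREST)
    for P,c in pts:
        uv=proj(d,P)[0]; cv2.circle(V,tuple(int(i) for i in (uv-[b[0],b[1]]+.5)*k),3,c,1)
    return V
loc=lambda *v:(D[0]+D[1]@np.array(v)/1000)
R,G,B=(255,0,0),(0,255,0),(0,0,255)
pts=[(loc(59,-90,9),R),(loc(-41,-90,9),R),(loc(85,75,0),B),(loc(85,-75,0),B),(loc(85,-75,14),B),(loc(85,75,14),B),(PIN+[0,0,.12],G),(PIN+[0,0,.02],G)]
a=ann(T,(300,160,375,235),8,pts); cv2.imwrite('pics/t5.png',a[...,::-1])
E
```

```text
20.625 [-0.28078689  0.2452964  -4.99160364] [-0.08375538  0.00289424 -0.00973031] 0.013584844380206719 [0.0003645  0.00027425 0.00063366]
```

View pics/t5.png

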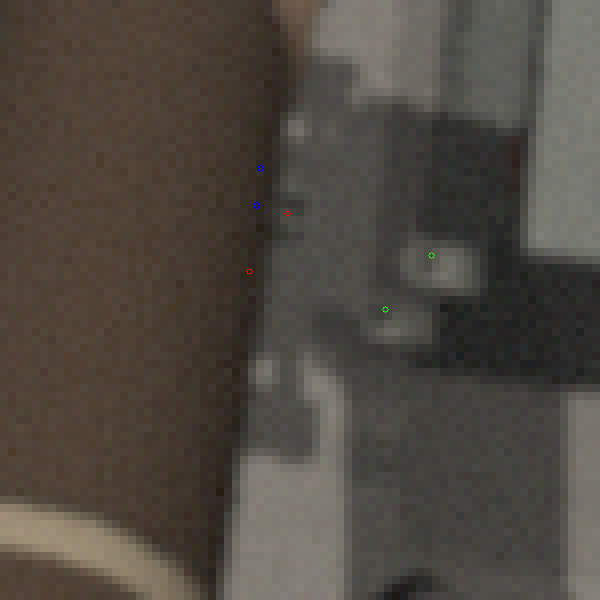

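```bash
python3 - <<'E'
from h import *
s=-1; dp=.015
D=sh(HANG,ZU*.03)
print(movel(edge(D,s,dp)[0],rate=.06,f_stop=5)); dwell(.2)
f0=np.array(read_contact_force()); print(f0,read_torque())
T=shot('top');S=shot('side')
print(movel(edge(sh(HANG,-ZU*.006),s,dp)[0],rate=.03,f_stop=3))
e=read_position()-edge(HANG,s,dp)[0]; print('height err',e,np.array(read_contact_force())-f0,read_torque(),read_time())
E
```

```text
False
[-1.15890551 -0.49883987 -5.05106331] [0.01405415 0.06486922 0.04388973]
True
height err [-0.00015539  0.00043784 -0.00131556] [2.00606299 1.63390968 7.36004622] [-0.33951485 -0.13763878  0.02283059] 23.1167
```

```bash
python3 - <<'E'
from h import *
movel(read_position()+.0012*ZU,rate=.02); print(read_contact_force())
command_gripper(.05); dwell(.3); print(read_contact_force(),read_width())
movel(read_position()+.12*ZU,rate=.1)
q=np.array(read_q()); 
move_ptp(np.array([.40,.10,.40]),read_orientation()); dwell(.5)
T=shot('top');S=shot('side'); print(read_time())
a=cv2.resize(T['image'][150:230,300:400],(600,480),interpolation=cv2.INTER_CUBIC)
R,G=(255,0,0),(0,255,0)
for x,y,z in ((59,-90,9),(-41,-90,9),(85,75,0),(85,-75,0),(85,-75,14),(85,75,14)):
    uv=proj(T,HANG[0]+HANG[1]@np.array([x,y,z])/1000)[0]; cv2.circle(a,tuple(int(i) for i in (uv-[300,150]+.5)*6),4,R,1)
cv2.imwrite('pics/t6.png',a[...,::-1])
W=cloud(T)[150:230,300:400].reshape(-1,3); L=(W-PIN); L=np.c_[L@CX,L@CY,W[:,2]]
m=(L[:,1]>.015)&(L[:,1]<.17)&(abs(L[:,0])<.1)&(L[:,2]>.15)&(L[:,2]<.26); L=L[m]
print(len(L),np.percentile(L,[2,50,98],axis=0).round(4))
for lo in (.02,.06,.10,.14):
    k=L[(L[:,1]>lo)&(L[:,1]<lo+.03)]; k=k[k[:,2]>.18]; print(lo,len(k),np.median(k,0).round(4))
E
```

```text
[ 0.37978057  0.09020301 -4.43285457]
[-0.19718355 -0.3455094   0.07298742] 0.050011148469274506
27.75
407 [[-0.0051  0.0202  0.1524]
 [-0.0022  0.0905  0.1932]
 [ 0.0098  0.163   0.2031]]
0.02 61 [0.0007 0.0354 0.1984]
0.06 59 [0.0011 0.0753 0.1964]
0.1 56 [0.0006 0.1153 0.1943]
0.14 49 [0.0016 0.154  0.1927]
```

View pics/t6.png

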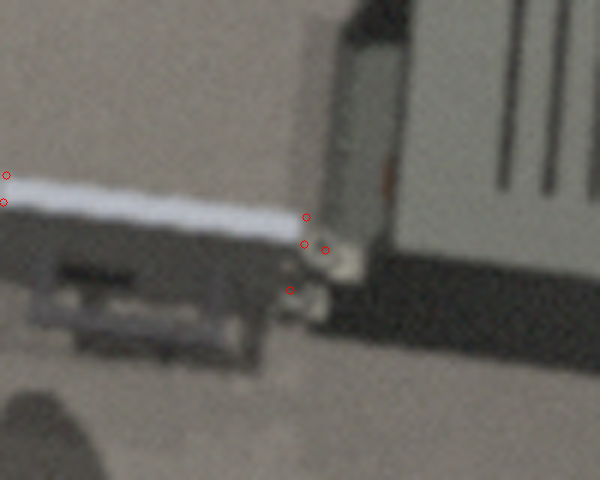

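```bash
python3 - <<'E'
from h import *
a=np.load('top.npz')['image'].astype(int); dwell(2); b=shot('top')['image'].astype(int)
print('door motion diff',abs(a-b)[175:215,300:360].mean(),'bg',abs(a-b)[230:300,330:345].mean(), read_time(),read_contact_force())
print(sign_off())
E
```

```text
door motion diff 2.420138888888889 bg 2.2606349206349208 29.8 [-0.02696458 -0.30051389  0.33505834]
the job is handed in; nothing more can be done
None
```

The door was leaned in the rest and let go, then hung on both hinge pins and released; I handed it in at about 30 s with it still. In the last depth check it sagged about 2.7° at the free edge, within the 5° limit. The judge's verdict was not shown.

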